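# Set out the counter gift display

### The arm

A 6-joint arm with a two-finger parallel gripper is mounted at the origin on a cart in front of the work surface, level with it; the furniture and walls round the work are solid. World frame = base frame: x ahead of the robot, y to its left, z up, the work surface at z = 0. Lengths are in m, angles in degrees, forces in N, time in s.
With the tool pointing down it reaches from about 0.4 to 0.825 m from the base axis. Payload 7 kg.
Tool frame: the origin (TCP) lies at the very end of the fingers, on their centre line; the grasp point (between the pads) lies 19 mm behind it; z points along the fingers, y is the line along which they close (so a half turn about z gives the same grasp; the last joint's range is limited). The gripper opens to 88 mm and grips with 3 to 60 N. Pads are 19 mm wide; open, the fingers measure 130 mm over their backs; the gripper's body (78 mm by 193 mm) begins 47 mm behind the grasp point.
Start: joints at [-59.811, 20.546, 0.682, 0, -70.136, -16.507], TCP at [0.16, -0.656, 0.227] pointing down, gripper open.
Joint ranges: [-176.03, 176.03], [-82.01, 121.73], [-58.28, 71.71], [-173.87, 95.51], [-174.79, -0.11], [-173.66, 173.66]. Speed limits (degrees/s): [136.94, 136.94, 172.46, 180, 180, 180].

### API

Orientations are given as [roll, pitch, yaw] about the fixed x, y, z axes, in that order (R = Rz(yaw) Ry(pitch) Rx(roll)).
In Python, from plant import get_state, imaging, r, finder gives the robot as it stands.
- The arm moves only by the shell command python3 -m handwheel 'ROWS' [FORCE]. ROWS is JSON, a list of rows, each a list of 5 numbers: the closure, from 0 (fully open) to 1 (shut), then the shift along the world's x, y, z in cm, then the turn about the world's z in degrees. A call has 1 to 8 rows; each row is the pose to reach, as a shift and turn from the pose commanded when the call began; what a row does not reach only later rows make up. A row lasts 1/8 s, in which the tool goes at most 62.5 mm and 10.7 degrees, less where a joint would pass 70% of its speed; a pose out of reach is approached as far as the arm can. A call with a gripper value outside its range is refused whole. The fingers move at their own pace and stop on an object; FORCE is the grip in N (left out, the last holds). Time passes only in rows, so rows that repeat a pose let the fingers close. It gives the time, the measured TCP pose, the force, the opening and the grip force at its end, in the units of the state.
- get_state(): the state, without advancing time (a new reading comes with each control period).
- imaging.capture(name): name is "scene" or "side" or "wrist"; returns (picture, depth): 480x640x3 uint8, red, green, blue; 480x640 float32, m along the optical axis (not along the pixel's ray), 0 where there is no reading.
- imaging.get_calibration(name): a dict with "fx", "fy", "cx", "cy" (pixels), "dist" ([k1, k2, p1, p2, k3] as OpenCV has them; the pictures are not rectified), "rvec" (rotation vector, rad) and "tvec" (3), from world to camera coordinates, as OpenCV has them; the wrist camera has in their place "hand_eye" (4x4, takes a point from camera to tool coordinates, whose origin is the TCP and whose axes are the flange's). Camera axes: x right, y down, z forward; pixel columns grow to the right and rows downward; lengths in m; the calibration is good to about 2 mm. A picture is of the moment at which its call begins: read the wrist's pose just before it. get_calibration takes no time and is no camera call.
- r.close_job(): hands the job in; it is judged then, once.
Trained networks look in the newest picture that a camera, given by its name, has taken for a name from the list of things; names that differ only in an ending like _2 or _b are one class to them, and where a whole thing is asked for, a point or a joint stands for the part that bears it (a point fixed in the world has none). Each returns a list of dicts, best first, with "p" (0 to 1); they miss things now and then, are a little off and sometimes report something else, mostly with a low value. They report only what shows in the picture. A call takes as long as a camera call. They do not tell look-alikes from the thing itself.
- finder.cut_out(camera, query): "region" (480x640 bool, what is visible of it) and "pixel" ([column, row] in pixels, amid what is visible of it).
The state is a dict: "time_s": time; "joints": joint angles; "qd": joint speeds; "joint_torque": joint torques, N m; "tcp_pos": TCP position; "eef_rot": TCP orientation; "contact_force": force on the tool from outside, world axes, zero at the start; "moment": the same for the moment, N m; "gripper_width": finger opening in m; "gripper_force": force on a finger pad.
Only numpy, scipy, OpenCV 4.12 (cv2) and the standard library are available. Lean on these libraries where they do the work, as an engineer would, in place of code of your own. Each camera call takes 0.05 s, during which the arm holds its last target. There are 200 camera calls.

### The job

Set out the gift display on the round white board: stand the brown bottle centred on the blue-rimmed coaster and the purple carton centred on the red-rimmed coaster, lay the flat kraft soap carton on the board midway between those two coasters, and put the black-lidded balm jar centred on top of the soap carton. Everything stands upright, facing any way; leave the tan-rimmed coaster free and do not disturb the amber candle or the green gift box.

Things in the scene. Friction and masses are not known exactly. Their poses are not given: they have to be found in the camera images.
- board: round white display board, 370 mm across and 8 mm thick, lying fixed on the table and carrying the three coasters; origin at the centre of its underside, z up (its top is at 8 mm)
- blue_coaster: blue-rimmed coaster pack, a flat disc 86 mm across and 12 mm high with a pale blue printed top face, fixed to the white board; origin at the centre of its underside, 8 mm above the table, z up. The three coasters form an equilateral triangle: each is 127 mm from the board's centre and 220 mm from the other two; which coaster is at which corner, and the triangle's turn, change from start to start
- red_coaster: red-rimmed coaster pack, a flat disc 86 mm across and 12 mm high with a pale blue printed top face, fixed to the white board; origin at the centre of its underside, 8 mm above the table, z up. The three coasters form an equilateral triangle: each is 127 mm from the board's centre and 220 mm from the other two; which coaster is at which corner, and the triangle's turn, change from start to start
- tan_coaster: tan-rimmed (light leather brown) coaster pack, a flat disc 86 mm across and 12 mm high with a pale blue printed top face, fixed to the white board; origin at the centre of its underside, 8 mm above the table, z up. The three coasters form an equilateral triangle: each is 127 mm from the board's centre and 220 mm from the other two; which coaster is at which corner, and the triangle's turn, change from start to start. It stays free
- bottle: dark brown glass bottle with a narrow black cap, 120 mm high; round body 48 mm across up to about 85 mm height, sloping shoulders above that, cap 21 mm across. Loose; origin at the centre of its underside, z up. About 0.17 kg
- purple_carton: upright purple carton, 50 mm (its x) by 73 mm (its y) by 100 mm high. Loose; origin at the centre of its underside, z up. About 0.24 kg. Grip it across its 50 mm side
- soap_carton: flat kraft-brown soap carton, 45 mm (its x) by 63 mm (its y) by 26 mm high. Loose; origin at the centre of its underside, z up. About 0.10 kg
- black_lid_tin: low round jar of cream-coloured balm with a wide black lid, 41 mm high; 56 mm across up to 30 mm height, lid 59 mm across from 30 to 41 mm. Loose; origin at the centre of its underside, z up. About 0.09 kg
- candle: bystander: orange-amber candle glass with a black lid, 85 mm across and 89 mm high, standing loose near the front edge of the table; origin at the centre of its underside. Not to be moved
- gift_set: bystander: dark green gift box, 52 mm (its x) by 150 mm (its y) by 82 mm high, standing loose at the right of the work; origin at the centre of its underside. Not to be moved
Not all that is in view belongs to the job. What is shaped like the black_lid_tin but pink is not meant. Of the things that look like the purple_carton, take the one that is nearest to the robot's base at the start.

How it is judged:
By the outcome, as a careful person would: the job done as asked, in the order asked, and still so for the second after the job is handed in, with the robot touching nothing.
It also fails if it takes over 115 s, if anything falls off the work surface, if the arm or the gripper's body presses on something with over 40 N, if the wrist force passes 120 N, or if a joint passes its speed limit or range.

## Working session

There is one attempt and no reset: what is moved stays moved. The work goes in short steps, Python scripts to look and compute and a shell command to move; the robot and the scene stay as the last step left them, time stands still between calls to the robot, and variables do not carry over. Pictures are saved under pics/ and viewed, at most 14 in all, crops included, and the job is handed in when it is done.

```bash
mkdir -p pics; cat > h.py <<'E'
import numpy as np,cv2
from plant import get_state,imaging,r,finder
from scipy.spatial.transform import Rotation as R
def cap(n,save=None):
    s=get_state(); p,d=imaging.capture(n)
    if save: cv2.imwrite('pics/'+save,p[:,:,::-1])
    return s,p,d
def world(n,s,d,mask=None):
    c=imaging.get_calibration(n)
    K=np.array([[c['fx'],0,c['cx']],[0,c['fy'],c['cy']],[0,0,1.]])
    if mask is None: mask=np.ones(d.shape,bool)
    v,u=np.nonzero(mask&(d>0)); z=d[v,u]
    q=cv2.undistortPoints(np.c_[u,v].astype(float)[:,None],K,np.array(c['dist'],float))[:,0]
    P=np.c_[q*z[:,None],z]
    if 'hand_eye' in c:
        H=np.array(c['hand_eye']); P=P@H[:3,:3].T+H[:3,3]
        return P@R.from_euler('xyz',s['eef_rot'],degrees=True).as_matrix().T+np.array(s['tcp_pos']),u,v
    M=cv2.Rodrigues(np.array(c['rvec'],float))[0]
    return (P-np.array(c['tvec']).ravel())@M,u,v
E
python3 - <<'E'
from h import *
names="blue_coaster red_coaster tan_coaster bottle purple_carton soap_carton black_lid_tin candle gift_set".split()
for n in ['scene','side']:
    s,p,d=cap(n,n+'0.png')
    for q in names:
        for f in finder.cut_out(n,q):
            if f['p']<.3: continue
            P,u,v=world(n,s,d,f['region'])
            if len(P)<20: continue
            zt=np.percentile(P[:,2],97); T=P[P[:,2]>zt-.006]
            (c,sz,a)=cv2.minAreaRect((T[:,:2]*1000).astype(np.float32))
            print(n,q,round(f['p'],2),np.round(f['pixel']),'top z%.3f'%zt,'rect',np.round(c),np.round(sz),round(a),'n',len(T))
print(get_state())
E
```

```text
scene blue_coaster 0.34 [368. 208.] top z0.103 rect [ 505. -248.] [50. 77.] 43 n 230
scene red_coaster 0.96 [302. 294.] top z0.024 rect [473. 116.] [83. 86.] 8 n 468
scene tan_coaster 0.6 [262. 354.] top z0.024 rect [445. 333.] [87. 83.] 88 n 669
scene bottle 0.55 [327. 244.] top z0.119 rect [514. -45.] [18. 15.] 3 n 33
scene purple_carton 0.87 [367. 208.] top z0.103 rect [ 505. -248.] [50. 77.] 43 n 230
scene purple_carton 0.57 [266. 222.] top z0.103 rect [704.  -1.] [45. 73.] 41 n 216
scene soap_carton 0.84 [409. 218.] top z0.030 rect [ 391. -328.] [45. 66.] 31 n 161
scene black_lid_tin 0.91 [345. 234.] top z0.044 rect [ 512. -141.] [58. 55.] 47 n 149
scene black_lid_tin 0.78 [379. 243.] top z0.044 rect [ 404. -165.] [59. 54.] 56 n 183
scene candle 0.93 [358. 270.] top z0.092 rect [380. -24.] [83. 80.] 61 n 447
scene gift_set 0.6 [424. 182.] top z0.085 rect [ 432. -502.] [ 53. 155.] 5 n 263
side blue_coaster 0.64 [198. 298.] top z0.024 rect [651. 247.] [88. 84.] 9 n 797
side red_coaster 0.61 [292. 295.] top z0.023 rect [475. 115.] [86. 83.] 60 n 758
side tan_coaster 0.67 [237. 362.
[... 691 characters left out ...]
58.] 4 n 393
{'time_s': 1.0, 'joints': array([-5.98116916e+01,  2.05457717e+01,  6.82070544e-01,  8.13200699e-04,
       -7.01343305e+01, -1.65055730e+01]), 'qd': array([-0.02104557,  0.06248551, -0.09051442,  0.00649134,  0.0241291 ,
       -0.10146355]), 'joint_torque': array([-1.35454982e-03, -5.82389009e+01,  2.93303007e+01,  7.00279757e+00,
        1.25249164e-02, -2.64732773e-05]), 'tcp_pos': array([ 0.15963143, -0.65584382,  0.2265713 ]), 'eef_rot': array([-1.79997895e+02, -1.74078023e-04, -1.66316988e+02]), 'contact_force': array([ 0.84900173,  0.37168408, -0.32659959]), 'moment': array([0.01411701, 0.01295203, 0.00740331]), 'gripper_force': 0.0, 'gripper_width': 0.08777006631060714}
```

View pics/side0.png

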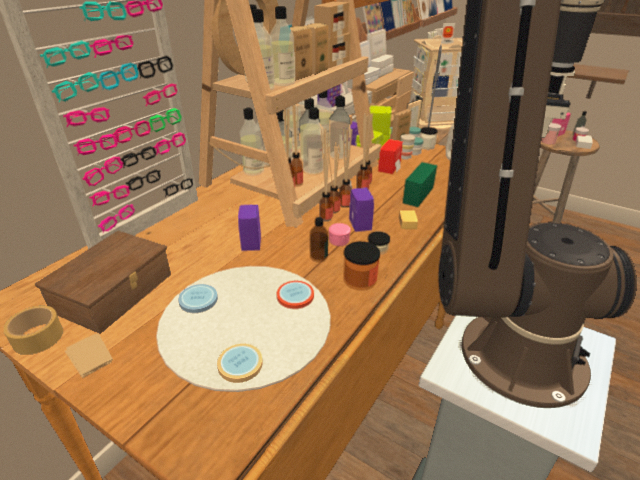

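View pics/scene0.png

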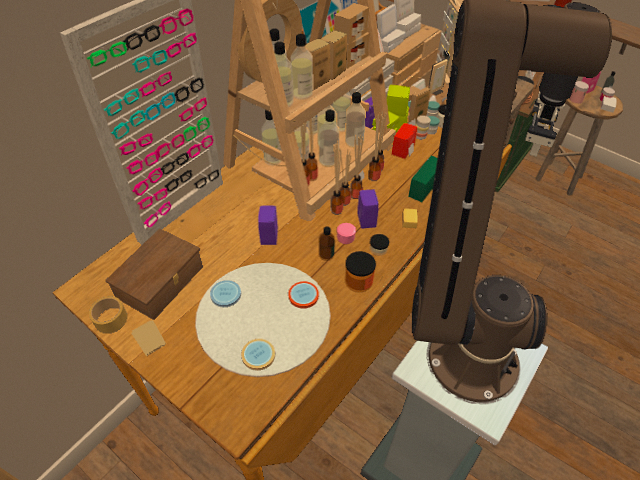

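```bash
python3 - <<'E'
import cv2
a=cv2.imread('pics/side0.png')[170:400,150:470]
cv2.imwrite('pics/crop0.png',cv2.resize(a,None,fx=2.5,fy=2.5,interpolation=cv2.INTER_CUBIC))
E
```

```text
(no output)
```

View pics/crop0.png

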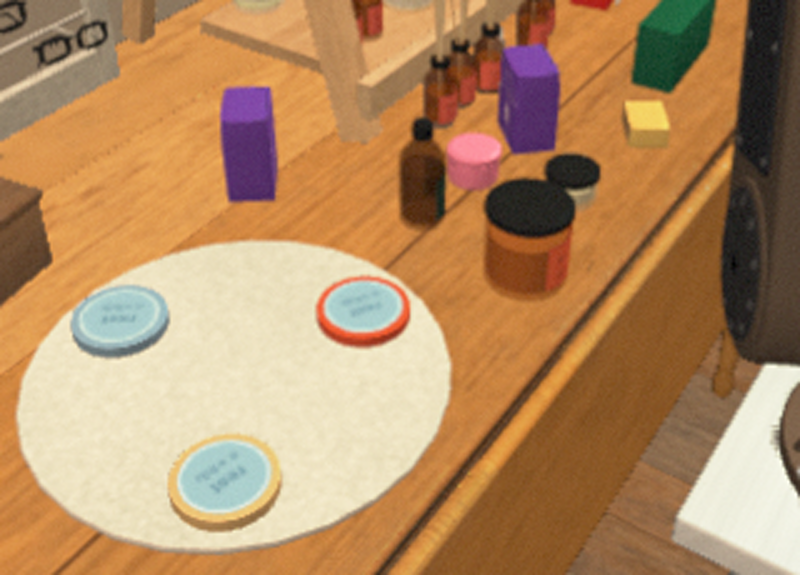

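The black tin is at side (382,242), with its pink look-alike at (340,233). The purple cartons are at (360,210), r=0.56, and (250,228), r=0.71, so I take the nearer one at (360,210). The bottle at (319,241) is the only one of that size; the small red-labelled bottles (330–365,190) don't match. Coasters are blue (198,298), red (294,294) and tan (240,362). The crop confirms all of these.

```bash
python3 - <<'E'
from h import *
s,p,d=cap('side'); P,u,v=world('side',s,d)
s,p,d=cap('scene'); Q,_,_=world('scene',s,d)
P=np.r_[P,Q]
print('max z (mm) per 5cm cell; rows x, cols y')
ys=np.arange(-.6,.45,.05); print('      ',*['%4d'%(y*1000) for y in ys])
for x in np.arange(.3,.9,.05):
    o=[]
    for y in ys:
        m=(P[:,0]>x)&(P[:,0]<x+.05)&(P[:,1]>y)&(P[:,1]<y+.05)
        o.append('%4d'%(np.percentile(P[m,2],98)*1000) if m.sum()>8 else '   .')
    print('%5d '%(x*1000),*o)
E
python3 -m handwheel '[[0,4,6,4,0],[0,8,12,5,0],[0,12,18,5,0],[0,16,25,5,0],[0,20,31,5,0],[0,24,37,5,0],[0,28,43,5,0],[0,30,50,5,0]]'
```

```text
max z (mm) per 5cm cell; rows x, cols y
       -600 -549 -499 -449 -399 -349 -299 -249 -199 -149  -99  -49    0   50  100  150  200  250  300  350  400
  300  -871   -2    0    1    1    2    3    3    3    3    2   88    3    2    2    6    9    8    3    3    3
  350     2    1    2    3   26   28   21    3   41   39   90   91   89    3   10   10   11   11   10    9    4
  399    85   85   84   82   25   28    3    3   43   42   89   90   87   21   22   10   11   22   24   23    4
  449    85   85   83   81    4    4  101  101   40   41   79   81    4   23   24   21   11   21   24   22   10
  499     2    5    4    3    4    4  103  102   44   43  120  119    5   21   22   12   11   11   12   11   10
  549    82    3  235  249    6  236  189  252    4    4    3    4    3   11   11   11   11   11   11   12   10
  599    88  225  243  238   89  240  207  265   88   88    3    3    3   10   11   11   23   23   11   11    3
  649   241   85  220  177  151  213   86  112  228  232    3  101  101    3   11   11   23   23   12    7    3
  700   407  368  367  368  430  366  482  463  402  428    3  102  101    3    3    7    9    8    3    5   86
  749   524  519  519  479  480  480  540  520  545  617    2    4    3    3    3    3   90   90   90   90   90
  799   527  520  519  479  481  482  538  540  357  667    4    3    4    4    3    3   91   91   91   91   91
  849     .  228  229  515  569  590  607  530  606    4    4    4    4    4    4    4   91   91   91   91   91
  899   516    .    .    .  523  540  606  383  600    4    4    5    4    4    3    4   91   91   92   91   90
time_s: 2.1
tcp_pos: [0.4206, -0.2386, 0.2768]
eef_rot: [-180.0, 0.0, -166.3]
contact_force: [2.0, 0.0, 0.0]
gripper_width: 0.0877
gripper_force: 0.0
```

```bash
python3 -m handwheel '[[0,3,6,0,0],[0,6,12,0,0],[0,9.4,17,0,0],[0,9.4,19,0,0],[0,9.4,19,0,0],[0,9.4,19,0,0]]'
python3 - <<'E'
from h import *
s,p,d=cap('wrist','w0.png'); print(s['tcp_pos'],s['eef_rot'])
P,u,v=world('wrist',s,d)
for lo,hi,c in [(.11,.13,(.515,-.047)),(.075,.1,(.38,-.025))]:
    m=(P[:,2]>lo)&(P[:,2]<hi)&(np.hypot(P[:,0]-c[0],P[:,1]-c[1])<.06)
    if m.sum()>10: print(lo,m.sum(),np.median(P[m],0),np.ptp(P[m],0), (P[m].min(0)+P[m].max(0))/2)
for q in ['bottle']:
    for f in finder.cut_out('wrist',q):
        T,_,_=world('wrist',s,d,f['region'])
        if len(T)>20: print(q,f['p'],f['pixel'],np.percentile(T,[2,98],axis=0).round(3).tolist())
s,p,d=cap('side'); P,u,v=world('side',s,d)
s,p,d=cap('scene'); Q,_,_=world('scene',s,d); P=np.r_[P,Q]
print('fine'); ys=np.arange(-.36,-.1,.02); print('   ',*['%4d'%(y*1000) for y in ys])
for x in np.arange(.46,.7,.02):
    o=[]
    for y in ys:
        m=(P[:,0]>x)&(P[:,0]<x+.02)&(P[:,1]>y)&(P[:,1]<y+.02)
        o.append('%4d'%(P[m,2].max()*1000) if m.sum()>2 else '   .')
    print('%4d'%(x*1000),*o)
E
```

```text
time_s: 2.85
tcp_pos: [0.5133, -0.0506, 0.2765]
eef_rot: [-180.0, -0.0, -166.3]
contact_force: [0.5, -0.0, 0.7]
gripper_width: 0.0876
gripper_force: 0.0
[ 0.51334899 -0.05064621  0.27654152] [-1.79995333e+02 -1.18891232e-03 -1.66295445e+02]
0.11 608 [ 0.5170088  -0.05115466  0.11916862] [0.02136463 0.02111673 0.01109372] [ 0.51826302 -0.05095808  0.11560601]
0.075 10150 [ 0.38415224 -0.02998214  0.08825931] [0.08401973 0.08486576 0.01457891] [ 0.3850964  -0.02912384  0.08462927]
bottle 0.61 [319.3, 209.2] [[0.496, -0.074, 0.017], [0.538, -0.031, 0.12]]
fine
    -360 -339 -319 -299 -279 -259 -239 -219 -199 -179 -159 -139 -119
 460    3    5    3    6    6  104  103  100    5    4    7    6    5
 480    6    2    5    3  102  102  103  107    6   41  387  387  444
 500    6    3    .  104  103  104  105  100    3   45  387  387  442
 520    2    .    .  100  102  105  102    2    .   44  386  387  351
 540    .    .    .    .  100   98    4    3    2    .   40   39    .
 560    .   53   63    3    5    4    1    7    3    7    3    .    .
 580    .  248  244   59  206   56   90  213    5    4    4    6    4
 600    .  246  245  215  210  212  209  222   36    4    4    3    5
 620   90   86   87   89  168   87   89   88   88   87   91   88   87
 640   89   87   88   88   87   89   89   88   88   91   97   92   77
 660   78   78   76   77   77   76   77   77   77   77  159  164  161
 680  143  161  163   77   76  116   77   78   79    .  261  259  243
```

View pics/w0.png

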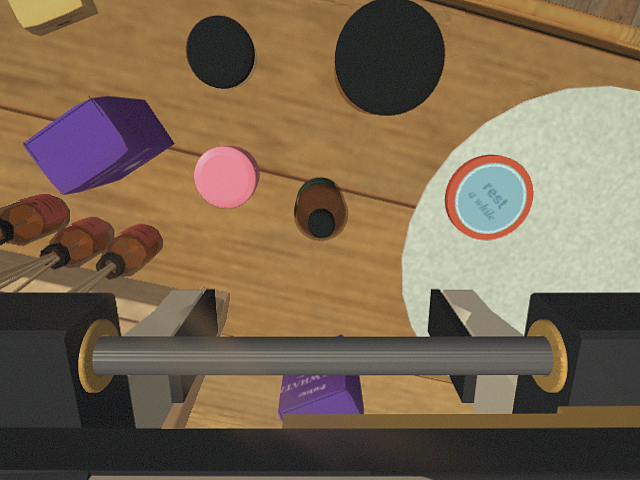

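The wrist view shows the brown bottle at (320,208), the pink tin at (226,177) and the black tin at (221,52). The red coaster is at (489,197) and the reed diffusers are at lower left. The bottle is at about (0.5175,-0.052).

```bash
python3 -m handwheel '[[0,0.4,-0.1,-4,0],[0,0.4,-0.1,-9,0],[0,0.4,-0.1,-14,0],[0,0.4,-0.1,-18,0],[0,0.4,-0.1,-20.5,0],[0,0.4,-0.1,-21.8,0],[0,0.4,-0.1,-21.8,0]]'
python3 -m handwheel '[[1,0,0,0,0],[1,0,0,0,0],[1,0,0,0,0],[1,0,0,0,0],[1,0,0,0,0],[1,0,0,0,0],[1,0,0,0,0],[1,0,0,0,0]]' 20
```

```text
time_s: 3.92
tcp_pos: [0.5173, -0.0519, 0.0581]
eef_rot: [-180.0, -0.1, -166.4]
contact_force: [0.2, -0.1, 0.6]
gripper_width: 0.0879
gripper_force: 0.0
time_s: 4.92
tcp_pos: [0.5177, -0.0514, 0.0586]
eef_rot: [-180.0, 0.0, -166.3]
contact_force: [-0.2, -0.3, 4.7]
gripper_width: 0.047
gripper_force: 20.0
```

```bash
python3 -m handwheel '[[1,0,0,4,0],[1,0,0,10,0],[1,0,3,16,0],[1,1,7,21,0],[1,2,11,24,0],[1,3,16,24,0],[1,5,20,24,0],[1,6,20.5,24,0]]'
cat >> h.py <<'E'
def coasters(n='wrist'):
    s,p,d=cap(n)
    for q in ['blue_coaster','red_coaster','tan_coaster']:
        for f in finder.cut_out(n,q):
            if f['p']<.3: continue
            T,_,_=world(n,s,d,f['region'])
            T=T[(T[:,2]>.014)&(T[:,2]<.028)]
            if len(T)>200:
                c,rad=cv2.minEnclosingCircle((np.array(T[:,:2])*1000).astype(np.float32))
                print(q,round(f['p'],2),np.round(f['pixel']),'rect',np.round(cv2.minAreaRect((T[:,:2]*1000).astype(np.float32)),1) if 0 else '', 'bbox c',((np.percentile(T,.5,axis=0)+np.percentile(T,99.5,axis=0))/2).round(4),'span',(np.percentile(T,99.5,axis=0)-np.percentile(T,.5,axis=0)).round(4),'circ',np.round(c,1),round(rad,1))
    return s,p,d
E
python3 - <<'E'
from h import *
for n in ['wrist','side','scene']:
    print(n); s,p,d=coasters(n)
    if n=='wrist': cv2.imwrite('pics/w1.png',p[:,:,::-1]);print(s['tcp_pos'],s['eef_rot'],s['gripper_width'])
E
```

```text
time_s: 5.92
tcp_pos: [0.5776, 0.1561, 0.2969]
eef_rot: [180.0, -0.1, -166.2]
contact_force: [0.4, -0.9, -2.5]
gripper_width: 0.0468
gripper_force: 20.0
wrist
blue_coaster 0.63 [394. 264.] rect  bbox c [0.6401 0.2497 0.019 ] span [0.0618 0.0734 0.0072] circ [641.2 248.9] 41.5
red_coaster 0.91 [304.  82.] rect  bbox c [0.4757 0.1126 0.0205] span [0.0822 0.0821 0.0045] circ [475.6 112.4] 43.2
tan_coaster 0.73 [520. 105.] rect  bbox c [0.4494 0.3299 0.0187] span [0.0822 0.0837 0.0073] circ [449.6 331.1] 44.1
[0.57760161 0.15614748 0.2969067 ] [ 1.79985609e+02 -1.19556857e-01 -1.66179935e+02] 0.046794970844029095
side
blue_coaster 0.77 [198. 300.] rect  bbox c [0.6512 0.2467 0.0191] span [0.0835 0.0823 0.0098] circ [651.5 245.7] 44.6
red_coaster 0.61 [293. 297.] rect  bbox c [0.476  0.1156 0.0192] span [0.0839 0.0826 0.0098] circ [476.4 114.8] 44.8
tan_coaster 0.67 [235. 363.] rect  bbox c [0.4489 0.3327 0.0196] span [0.0833 0.0834 0.0103] circ [449.9 332.3] 44.4
scene
blue_coaster 0.94 [226. 293.] rect  bbox c [0.6471 0.2482 0.0196] span [0.0835 0.0825 0.0105] circ [647.5 249.4] 44.6
red_coaster 0.62 [303. 295.] rect  bbox c [0.4735 0.1153 0.0202] span [0.0841 0.0857 0.0114] circ [473.1 113.8] 46.0
red_coaster 0.56 [222. 290.] rect  bbox c [0.6477 0.2483 0.0196] span [0.0848 0.0822 0.0105] circ [647.7 246.5] 45.5
tan_coaster 0.82 [258. 353.] rect  bbox c [0.4459 0.3335 0.0205] span [0.0855 0.0841 0.0123] circ [446.4 332.9] 44.8
```

View pics/w1.png

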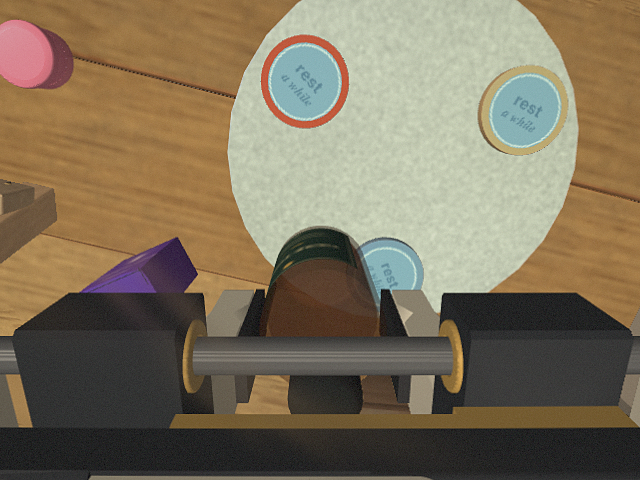

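The view shows the upright bottle in the fingers at (320,290), with red (305,82), tan (524,110) and blue (390,268) half hidden. Completing the equilateral triangle from red and tan puts blue at (0.652,0.244), which agrees with the bias-corrected side view.

```bash
python3 -m handwheel '[[1,4,4,0,0],[1,7.4,8.8,-4,0],[1,7.4,8.8,-9,0],[1,7.4,8.8,-14,0],[1,7.4,8.8,-18,0],[1,7.4,8.8,-20.3,0],[1,7.4,8.8,-21.5,0],[1,7.4,8.8,-21.5,0]]'
python3 -m handwheel '[[1,0,0,-0.1,0],[1,0,0,-0.2,0],[1,0,0,-0.2,0]]'
```

```text
time_s: 7.52
tcp_pos: [0.6514, 0.2414, 0.083]
eef_rot: [-180.0, -0.1, -166.3]
contact_force: [0.1, -0.4, -1.6]
gripper_width: 0.0471
gripper_force: 20.0
time_s: 7.9
tcp_pos: [0.6518, 0.2418, 0.0822]
eef_rot: [180.0, 0.1, -166.3]
contact_force: [-0.9, -0.2, -2.8]
gripper_width: 0.0465
gripper_force: 20.0
```

```bash
python3 -m handwheel '[[1,0,0.2,0,0],[1,0,0.2,-0.2,0],[1,0,0.2,-0.3,0],[1,0,0.2,-0.35,0],[1,0,0.2,-0.35,0]]'
```

```text
time_s: 8.52
tcp_pos: [0.652, 0.2439, 0.0793]
eef_rot: [180.0, 0.1, -166.3]
contact_force: [-2.3, -0.0, 5.4]
gripper_width: 0.0472
gripper_force: 20.0
```

```bash
python3 -m handwheel '[[0.2,0,0,0,0],[0.4,0,0,0,0],[0,0,0,0,0],[0,0,0,0,0],[0,0,0,0,0]]'
python3 -m handwheel '[[0,0,0,4,0],[0,0,0,9,0],[0,0,0,14,0],[0,-2,-5,18,-10],[0,-5,-10,20,-20],[0,-8,-15,20,-30],[0,-11,-20,20,-40],[0,-14,-25,20,-50]]'
python3 - <<'E'
from h import *
s,p,d=coasters('side'); cv2.imwrite('pics/s1.png',p[:,:,::-1])
P,u,v=world('side',s,d); m=(P[:,2]>.09)&(P[:,2]<.145)&(np.hypot(P[:,0]-.652,P[:,1]-.247)<.05)
print(m.sum(),P[m].mean(0),P[m].max(0))
print(s['tcp_pos'],s['eef_rot'],s['joints'])
E
```

```text
time_s: 9.15
tcp_pos: [0.6515, 0.2436, 0.0778]
eef_rot: [-180.0, -0.0, -166.3]
contact_force: [-0.6, 0.1, -0.4]
gripper_width: 0.0771
gripper_force: 0.0
time_s: 10.15
tcp_pos: [0.5103, -0.0079, 0.2783]
eef_rot: [180.0, 0.0, 143.4]
contact_force: [0.7, -0.4, 0.4]
gripper_width: 0.0876
gripper_force: 0.0
blue_coaster 0.83 [201. 304.] rect  bbox c [0.6498 0.2467 0.0195] span [0.0833 0.083  0.0106] circ [650.7 246.5] 43.9
red_coaster 0.96 [294. 295.] rect  bbox c [0.4759 0.1157 0.0192] span [0.0836 0.0847 0.0098] circ [476.7 114.8] 44.4
tan_coaster 0.57 [238. 360.] rect  bbox c [0.449  0.3327 0.0196] span [0.0832 0.0829 0.01  ] circ [449.2 332.4] 44.4
436 [0.64424505 0.25182785 0.11316519] [0.67047547 0.26945016 0.14324636]
[ 0.51029506 -0.0078885   0.27827328] [1.79958167e+02 3.01893440e-02 1.43367596e+02] [ 2.11917307e+01  3.01882798e+00 -1.49813944e+01  3.44532508e-03
 -7.19482928e+01 -1.47825190e+02]
```

```bash
python3 -m handwheel '[[0,0,-5,0,-5],[0,-1,-10,0,-10],[0,-1,-15,0,-10],[0,-1,-20,0,-10],[0,-1,-24,0,-10],[0,-1,-24,0,-10]]'
python3 - <<'E'
from h import *
s,p,d=cap('wrist','w2.png'); print(s['tcp_pos'],s['eef_rot'])
def rect(T,lo,hi):
    T=T[(T[:,2]>lo)&(T[:,2]<hi)]
    if len(T)>30: c,sz,a=cv2.minAreaRect((T[:,:2]*1000).astype(np.float32)); return np.round(c,1),np.round(sz,1),round(a,1),len(T),np.median(T[:,2])
for q,z in [('purple_carton',.1),('soap_carton',.026),('black_lid_tin',.041)]:
    for f in finder.cut_out('wrist',q):
        T,_,_=world('wrist',s,d,f['region']); print(q,round(f['p'],2),f['pixel'],rect(T,z-.006,z+.006))
E
```

```text
time_s: 11.1
tcp_pos: [0.5022, -0.248, 0.2769]
eef_rot: [-179.9, -0.1, 133.6]
contact_force: [0.3, 0.6, -0.6]
gripper_width: 0.0876
gripper_force: 0.0
[ 0.50222623 -0.24799768  0.2769339 ] [-1.79931625e+02 -6.17257179e-02  1.33611542e+02]
purple_carton 0.82 [624.3, 168.2] None
purple_carton 0.77 [320.3, 213.1] (array([ 506.8, -251.7]), array([49.6, 72.1]), 44.4, 5071, np.float64(0.09991095951090206))
black_lid_tin 0.83 [307.4, 63.2] (array([ 407.8, -169.6]), array([58.1, 58.3]), 44.8, 3782, np.float64(0.04030327036536138))
black_lid_tin 0.61 [407.4, 126.9] (array([ 513.9, -146. ]), array([57. , 57.5]), 89.7, 3255, np.float64(0.04044894860767409))
```

View pics/w2.png

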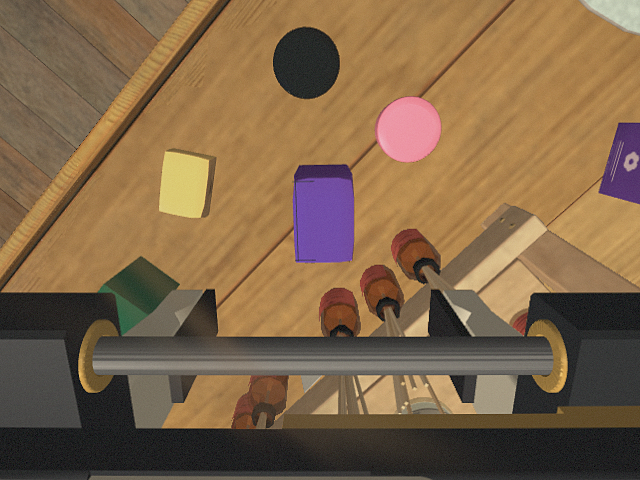

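View pics/s1.png

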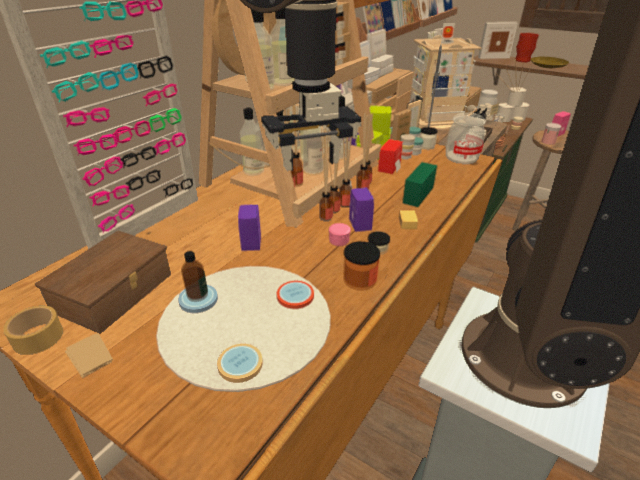

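s1: the bottle stands upright on blue, at (194,280). w2: the carton is at (322,215), square to the fingers, with reed-diffuser bottles close by at (415,250), (381,290) and (340,310). I'll check clearance to the reeds before descending.

```bash
python3 - <<'E'
from h import *
a=np.radians(44.4); e=np.array([np.cos(a),np.sin(a)]); n=np.array([np.sin(a),-np.cos(a)]) # n: away from base-ish toward reeds
print('n',n)
for c in ['wrist','side','scene']:
    s,p,d=cap(c); P,u,v=world(c,s,d)
    if c=='wrist':
        k=v<285; P=P[k]
    D=P[:,:2]-np.array([.507,-.252]); y=D@e; x=D@n
    for lo,hi in [(.05,.09),(.11,.14),(.14,.18),(.18,.3)]:
        m=(P[:,2]>lo)&(P[:,2]<hi)&(abs(y)<.115)&(x>0)&(x<.12)&((abs(y)>.028)|(x>.04))
        if m.sum(): 
            i=np.argsort(x[m])[:400:40]; print(c,lo,m.sum(),'x',x[m][i].round(3).tolist(),'y',y[m][i].round(3).tolist())
E
```

```text
n [ 0.69966334 -0.71447268]
wrist 0.05 1315 x [0.032, 0.033, 0.034, 0.035, 0.036, 0.037, 0.038, 0.039, 0.04, 0.041] y [0.092, 0.098, 0.084, 0.082, 0.08, 0.101, 0.089, 0.098, 0.085, 0.094]
wrist 0.11 63 x [0.042, 0.045] y [0.091, 0.094]
side 0.05 523 x [0.008, 0.037, 0.041, 0.047, 0.071, 0.076, 0.08, 0.083, 0.089, 0.1] y [0.029, 0.098, 0.094, 0.105, 0.067, 0.108, 0.104, 0.112, 0.093, 0.008]
side 0.11 107 x [0.038, 0.083, 0.115] y [0.093, 0.062, 0.019]
side 0.14 181 x [0.037, 0.048, 0.082, 0.1, 0.115] y [0.093, 0.094, 0.055, 0.074, 0.012]
side 0.18 349 x [0.0, 0.034, 0.042, 0.046, 0.055, 0.062, 0.087, 0.113, 0.116] y [-0.04, 0.106, 0.093, 0.095, 0.096, 0.097, 0.054, 0.01, 0.031]
scene 0.05 485 x [0.025, 0.037, 0.042, 0.054, 0.072, 0.078, 0.083, 0.089, 0.097, 0.104] y [0.093, 0.094, 0.106, 0.096, 0.109, 0.102, 0.078, 0.071, 0.023, 0.075]
scene 0.11 84 x [0.036, 0.085, 0.118] y [0.093, 0.054, 0.019]
scene 0.14 128 x [0.034, 0.055, 0.098, 0.117] y [0.092, 0.092, 0.072, 0.021]
scene 0.18 217 x [0.006, 0.036, 0.046, 0.055, 0.078, 0.11] y [0.06, 0.101, 0.089, 0.093, 0.049, 0.01]
```

```bash
python3 -m handwheel '[[0,-0.8,0.9,-2,0.8],[0,-0.8,0.9,-7,0.8],[0,-0.8,0.9,-12,0.8],[0,-0.8,0.9,-16,0.8],[0,-0.8,0.9,-20,0.8],[0,-0.8,0.9,-22,0.8],[0,-0.8,0.9,-22.2,0.8],[0,-0.8,0.9,-22.2,0.8]]'
python3 -m handwheel '[[1,0,0,0,0],[1,0,0,0,0],[1,0,0,0,0],[1,0,0,0,0],[1,0,0,0,0],[1,0,0,0,0],[1,0,0,0,0],[1,0,0,0,0]]' 35
```

```text
time_s: 12.45
tcp_pos: [0.4943, -0.2372, 0.0568]
eef_rot: [180.0, 0.1, 134.5]
contact_force: [-0.3, -0.3, 0.3]
gripper_width: 0.0874
gripper_force: 0.0
time_s: 13.45
tcp_pos: [0.4935, -0.2375, 0.0561]
eef_rot: [-180.0, -0.0, 134.5]
contact_force: [-1.4, -1.1, 4.4]
gripper_width: 0.0499
gripper_force: 35.0
```

```bash
python3 -m handwheel '[[1,0,0,3,0],[1,-0.3,0.3,8,0],[1,-0.5,1,13,0],[1,-1,6,15,0],[1,-1.5,12,15,0],[1,-2,18,15,0],[1,-2.5,24,15,0],[1,-3,30,15,0]]'
python3 -m handwheel '[[1,-0.2,4,0,0],[1,-0.2,6.4,0,0],[1,-0.2,6.4,-3,0],[1,-0.2,6.4,-6,0],[1,-0.2,6.4,-9,0],[1,-0.2,6.4,-11,0],[1,-0.2,6.4,-12,0],[1,-0.2,6.4,-12,0]]'
```

```text
time_s: 14.45
tcp_pos: [0.4627, 0.0645, 0.2056]
eef_rot: [180.0, -0.0, 134.5]
contact_force: [1.5, -0.4, -2.3]
gripper_width: 0.0496
gripper_force: 35.0
time_s: 15.45
tcp_pos: [0.4626, 0.1246, 0.0854]
eef_rot: [-179.9, -0.3, 134.6]
contact_force: [0.9, -0.2, -2.0]
gripper_width: 0.0494
gripper_force: 35.0
```

```bash
python3 -m handwheel '[[1,0,0.2,0,0],[1,0,0.2,-0.3,0],[1,0,0.2,-0.6,0],[1,0,0.2,-0.8,0],[1,0,0.2,-0.8,0]]'
python3 - <<'E'
from h import *
s,p,d=cap('side','s2.png')
print(s['tcp_pos'],s['contact_force'])
for f in finder.cut_out('side','purple_carton'):
    T,_,_=world('side',s,d,f['region']); print(f['p'],f['pixel'],np.percentile(T,[1,99],axis=0).round(4).tolist())
cv2.imwrite('pics/s2.png',cv2.resize(p[180:360,180:400,::-1],None,fx=3,fy=3))
E
```

```text
time_s: 16.08
tcp_pos: [0.4629, 0.1266, 0.0778]
eef_rot: [180.0, -0.3, 134.7]
contact_force: [-0.1, 0.8, -3.0]
gripper_width: 0.05
gripper_force: 35.0
[0.46291381 0.12663176 0.0777894 ] [-0.11062657  0.7731594  -2.96623954]
0.93 [244.3, 222.1] [[0.6699, -0.041, 0.005], [0.7425, 0.0406, 0.1025]]
0.83 [292.9, 279.7] [[0.4354, 0.0912, 0.0216], [0.5032, 0.1603, 0.158]]
```

View pics/s2.png

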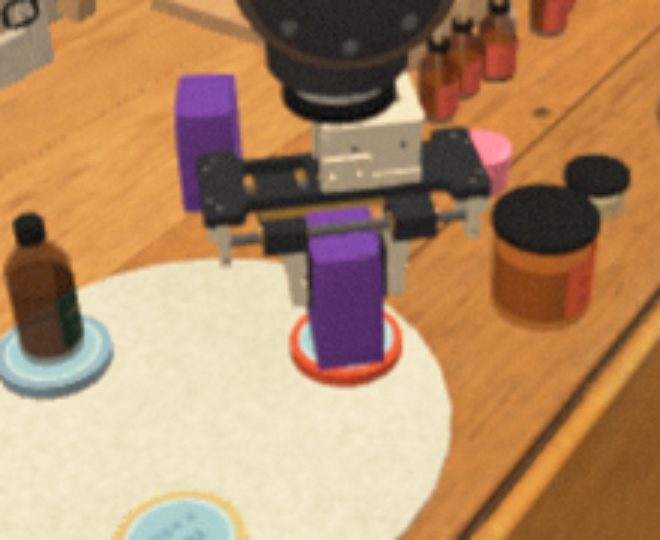

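The carton hangs upright over the red coaster at (345,345) in the crop, nearly touching, and the bottle stands on blue.

```bash
python3 -m handwheel '[[1,-0.1,0,-0.1,0],[1,-0.1,0,-0.2,0],[1,-0.1,0,-0.2,0]]'
python3 -m handwheel '[[0.35,0,0,0,0],[0.35,0,0,0,0],[0.2,0,0,0,0],[0,0,0,0,0],[0,0,0,0,0],[0,0,0,0,0]]'
```

```text
time_s: 16.55
tcp_pos: [0.4621, 0.1267, 0.0767]
eef_rot: [179.9, -0.3, 134.7]
contact_force: [-5.0, 1.2, 7.8]
gripper_width: 0.0499
gripper_force: 35.0
time_s: 17.3
tcp_pos: [0.4622, 0.1266, 0.0759]
eef_rot: [180.0, -0.3, 134.7]
contact_force: [-0.1, -0.5, -0.4]
gripper_width: 0.0864
gripper_force: 0.0
```

```bash
python3 -m handwheel '[[0,0,0,4,0],[0,0,0,9,0],[0,0,0,14,0],[0,0,0,19,0],[0,1,0,20,0],[0,1,0,20,0]]'
cat >> h.py <<'E'
def rect(T,z,t=.006):
    T=T[abs(T[:,2]-z)<t]
    if len(T)>30: c,sz,a=cv2.minAreaRect((T[:,:2]*1000).astype(np.float32)); return np.round(c,1),np.round(sz,1),round(a,1),len(T),round(float(np.median(T[:,2])),4)
def look(q,z,n='wrist',save=None):
    s,p,d=cap(n,save); print(s['tcp_pos'].round(4),s['eef_rot'].round(1))
    for f in finder.cut_out(n,q):
        T,_,_=world(n,s,d,f['region']); print(q,round(f['p'],2),np.round(f['pixel']),rect(T,z))
    return s,p,d
E
python3 - <<'E'
from h import *
look('purple_carton',.12); look('bottle',.14); coasters()
E
python3 -m handwheel '[[0,-1,-6,0,-5],[0,-1.5,-12,0,-10],[0,-2,-18,0,-12.7],[0,-3,-24,0,-12.7],[0,-4,-30,0,-12.7],[0,-5,-36,0,-12.7],[0,-6,-42,0,-12.7],[0,-7.5,-46,0,-12.7]]'
python3 - <<'E'
from h import *
look('soap_carton',.026,save='w3.png'); look('black_lid_tin',.041)
E
```

```text
time_s: 18.05
tcp_pos: [0.4725, 0.1268, 0.2759]
eef_rot: [179.9, -0.3, 134.6]
contact_force: [0.1, 0.3, -0.4]
gripper_width: 0.0879
gripper_force: 0.0
[0.4725 0.1268 0.2759] [179.9  -0.3 134.6]
purple_carton 0.97 [391. 398.] None
purple_carton 0.89 [311. 228.] (array([475.7, 113.4]), array([49.9, 71.8]), 44.6, 5629, 0.1204)
[0.4713 0.1262 0.2742] [-179.9   -0.4  134.6]
bottle 0.65 [556. 258.] (array([649.7, 245.5]), array([20.4, 18.1]), 51.7, 596, 0.1394)
bottle 0.35 [461.  28.] None
blue_coaster 0.57 [514. 222.] rect  bbox c [0.646  0.2444 0.0185] span [0.0751 0.0829 0.0079] circ [651.1 244.4] 43.4
red_coaster 0.78 [323. 174.] rect  bbox c [0.4752 0.1139 0.0187] span [0.0835 0.0819 0.0075] circ [475.9 112.6] 43.1
tan_coaster 0.71 [462.  25.] rect  bbox c [0.451  0.3279 0.0189] span [0.0776 0.0781 0.0073] circ [448.6 331.1] 43.7
time_s: 19.45
tcp_pos: [0.3964, -0.3357, 0.2754]
eef_rot: [180.0, -0.4, 121.9]
contact_force: [1.0, -0.6, 0.0]
gripper_width: 0.0876
gripper_force: 0.0
[ 0.3964 -0.3357  0.2754] [180.   -0.4 121.9]
soap_carton 0.84 [320. 189.] (array([ 395.5, -333.4]), array([44.9, 62.3]), 32.6, 2783, 0.0258)
[ 0.3956 -0.3364  0.2751] [-180.    -0.4  121.7]
black_lid_tin 0.85 [433.  52.] (array([ 407.5, -169.9]), array([58., 58.]), 21.6, 3846, 0.0402)
black_lid_tin 0.68 [540.  90.] (array([ 513.7, -146.3]), array([58.4, 57.5]), 44.9, 3583, 0.0403)
```

```bash
python3 -m handwheel '[[0,0,0.3,-5,0.8],[0,0,0.3,-10,0.8],[0,0,0.3,-15,0.8],[0,0,0.3,-20,0.8],[0,0,0.3,-24,0.8],[0,0,0.3,-26,0.8],[0,0,0.3,-26.7,0.8],[0,0,0.3,-26.7,0.8]]'
python3 -m handwheel '[[0,0,0,0,0],[0,0,0,0,0]]'
```

```text
time_s: 20.65
tcp_pos: [0.3977, -0.3299, 0.0091]
eef_rot: [180.0, -0.3, 122.8]
contact_force: [0.3, -0.7, 1.2]
gripper_width: 0.0877
gripper_force: 0.0
time_s: 20.9
tcp_pos: [0.3978, -0.3306, 0.0099]
eef_rot: [179.9, -0.3, 122.8]
contact_force: [-0.5, -0.6, 0.2]
gripper_width: 0.0877
gripper_force: 0.0
```

```bash
python3 -m handwheel '[[0,-0.2,-0.25,-0.3,0],[0,-0.2,-0.25,-0.3,0],[1,-0.2,-0.25,-0.3,0],[1,-0.2,-0.25,-0.3,0],[1,-0.2,-0.25,-0.3,0],[1,-0.2,-0.25,-0.3,0],[1,-0.2,-0.25,-0.3,0],[1,-0.2,-0.25,-0.3,0]]' 20
python3 -m handwheel '[[1,0,0,0,0],[1,0,0,0,0],[1,0,0,0,0]]'
```

```text
time_s: 21.9
tcp_pos: [0.3951, -0.3329, 0.0059]
eef_rot: [180.0, -0.3, 122.8]
contact_force: [0.1, -0.2, -0.2]
gripper_width: 0.0446
gripper_force: 20.0
time_s: 22.28
tcp_pos: [0.3951, -0.3329, 0.0059]
eef_rot: [180.0, -0.3, 122.8]
contact_force: [1.2, -0.4, -0.8]
gripper_width: 0.0448
gripper_force: 20.0
```

```bash
python3 -m handwheel '[[1,0,0,5,0],[1,0,0,11,0],[1,2,5,17,10],[1,5,10,22,20],[1,8,15,22,30],[1,10,21,22,40],[1,12,27,22,50],[1,14,33,22,60]]'
python3 -m handwheel '[[1,1,6,0,10],[1,2,12,0,20],[1,3,18,0,30],[1,3,18,0,34],[1,3,18,-3,34],[1,3,18,-6,34],[1,3,18,-6,34]]'
python3 - <<'E'
from h import *
s,p,d=coasters(); print(get_state()['tcp_pos'],s['tcp_pos'],s['eef_rot']); cv2.imwrite('pics/w4.png',p[:,:,::-1])
E
```

```text
time_s: 23.28
tcp_pos: [0.5277, -0.0234, 0.226]
eef_rot: [179.9, -0.3, -176.9]
contact_force: [0.7, -1.2, -0.5]
gripper_width: 0.0448
gripper_force: 20.0
time_s: 24.15
tcp_pos: [0.5558, 0.1538, 0.1635]
eef_rot: [179.9, -0.6, -143.2]
contact_force: [0.6, -1.0, -1.5]
gripper_width: 0.0448
gripper_force: 20.0
blue_coaster 0.58 [382. 395.] rect  bbox c [0.6591 0.2594 0.0203] span [0.0659 0.055  0.0029] circ [659.7 254.4] 38.4
red_coaster 0.9 [350. 154.] rect  bbox c [0.4994 0.1348 0.0204] span [0.0372 0.0397 0.0038] circ [499.  134.1] 28.3
tan_coaster 0.93 [590. 245.] rect  bbox c [0.4489 0.3294 0.0183] span [0.0805 0.0823 0.0076] circ [449.2 330.2] 43.3
[0.55835428 0.1548588  0.16729415] [0.55583413 0.15377238 0.1634669 ] [ 179.91468861   -0.63395505 -143.24780535]
```

View pics/w4.png

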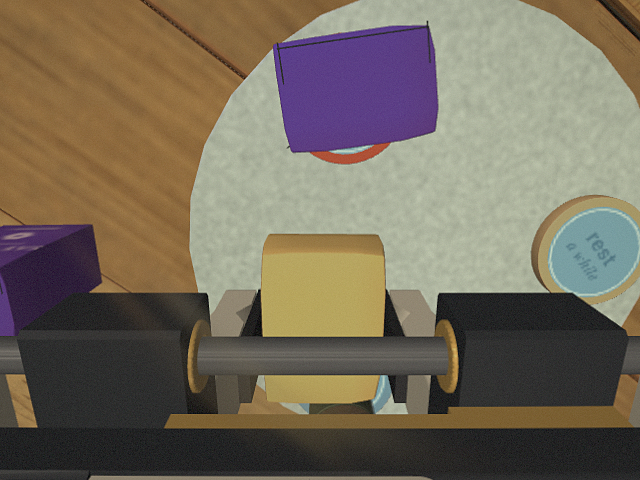

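The soap is held square in the fingers at (322,320), with the carton on red at (355,90) and tan free at (590,245).

```bash
python3 -m handwheel '[[1,0.5,2.3,0,0],[1,0.5,2.3,-3,0],[1,0.5,2.3,-7,0],[1,0.5,2.3,-10.5,0],[1,0.5,2.3,-13,0],[1,0.5,2.3,-14,0],[1,0.5,2.3,-14,0],[1,0.5,2.3,-14,0]]'
```

```text
time_s: 25.35
tcp_pos: [0.5634, 0.1782, 0.0271]
eef_rot: [180.0, -0.2, -143.2]
contact_force: [-0.0, 0.6, -0.5]
gripper_width: 0.0448
gripper_force: 20.0
```

```bash
python3 -m handwheel '[[1,0,0,-0.5,0],[1,0,0,-0.9,0],[1,0,0,-1.2,0],[1,0,0,-1.3,0],[1,0,0,-1.3,0]]'
```

```text
time_s: 25.98
tcp_pos: [0.5625, 0.1775, 0.0138]
eef_rot: [180.0, -0.3, -143.2]
contact_force: [-3.6, 0.3, 9.6]
gripper_width: 0.0452
gripper_force: 20.0
```

```bash
python3 -m handwheel '[[0.4,0,0,0.1,0],[0.4,0,0,0.1,0],[0.2,0,0,0.1,0],[0,0,0,0.1,0],[0,0,0,0.1,0],[0,0,0,5,0],[0,0,0,10,0],[0,0,0,15,0]]'
python3 -m handwheel '[[0,0,0,5,0],[0,0,0,11,0],[0,0,0,11,0]]'
python3 - <<'E'
from h import *
look('soap_carton',.034,save='w5.png'); look('bottle',.14);look('purple_carton',.12); coasters()
E
```

```text
time_s: 26.98
tcp_pos: [0.5624, 0.1774, 0.1643]
eef_rot: [180.0, -0.4, -143.2]
contact_force: [0.3, -0.2, 0.5]
gripper_width: 0.0874
gripper_force: 0.0
time_s: 27.35
tcp_pos: [0.5648, 0.1785, 0.2786]
eef_rot: [-179.9, 0.2, -143.2]
contact_force: [0.1, 1.6, -1.2]
gripper_width: 0.0877
gripper_force: 0.0
[0.5648 0.1785 0.2786] [-179.9    0.2 -143.2]
soap_carton 0.87 [324. 189.] (array([562.8, 177.1]), array([62.1, 44.4]), 36.7, 2857, 0.0337)
soap_carton 0.23 [332. 277.] None
[0.5625 0.1777 0.2733] [ 179.9   -0.2 -143.2]
bottle 0.74 [318. 314.] None
[0.5619 0.1773 0.2716] [ 179.9   -0.4 -143.2]
purple_carton 0.94 [ 63. 219.] None
purple_carton 0.69 [321.  70.] (array([475.5, 113.3]), array([50.5, 72.4]), 44.6, 7879, 0.1203)
blue_coaster 0.68 [330. 286.] rect  bbox c [0.6487 0.2444 0.0187] span [0.0792 0.0837 0.0075] circ [651.1 245. ] 43.1
red_coaster 0.61 [328. 120.] rect  bbox c [0.4959 0.1323 0.0209] span [0.0442 0.0453 0.005 ] circ [495.3 132. ] 32.1
tan_coaster 0.88 [513. 195.] rect  bbox c [0.4492 0.3302 0.0188] span [0.0823 0.0829 0.007 ] circ [448.8 331. ] 43.6
```

```bash
python3 -m handwheel '[[0,-2,-5,0,8],[0,-4,-10,0,16],[0,-6,-15,0,24],[0,-9,-21,0,32],[0,-11.5,-26.5,0,38],[0,-14,-32,0,38],[0,-15.4,-34.7,0,38],[0,-15.4,-34.7,0,38]]'
python3 - <<'E'
from h import *
s,p,d=look('black_lid_tin',.041,save='w6.png'); look('candle',.089)
E
```

```text
time_s: 28.85
tcp_pos: [0.4074, -0.171, 0.2729]
eef_rot: [180.0, -0.3, -105.4]
contact_force: [-0.4, 0.0, -0.1]
gripper_width: 0.0876
gripper_force: 0.0
[ 0.4074 -0.171   0.2729] [ 180.    -0.3 -105.4]
black_lid_tin 0.95 [226. 249.] (array([ 514. , -145.9]), array([58.3, 58.4]), 76.7, 2692, 0.0404)
black_lid_tin 0.92 [324. 206.] (array([ 407.7, -170.1]), array([58.2, 57. ]), 23.2, 2903, 0.0404)
[ 0.4085 -0.1696  0.2728] [ 180.    -0.3 -105.3]
candle 0.69 [382. 318.] (array([388.2, -31.8]), array([84.1, 74. ]), 67.8, 2519, 0.088)
```

View pics/w6.png

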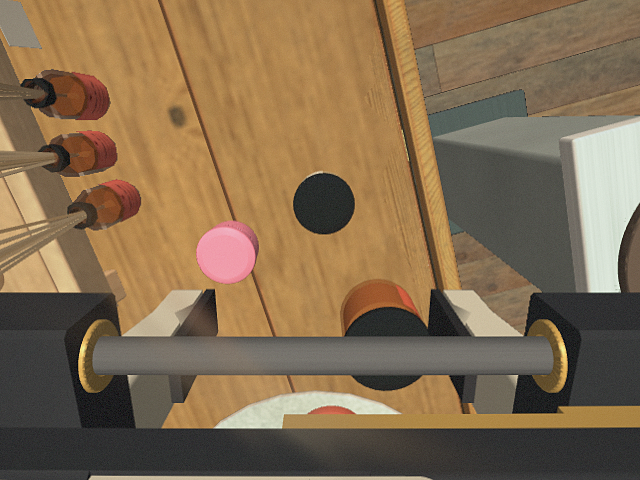

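The black lid is at (324,203), under the TCP. The pink tin (228,252) and candle (385,340) are clear of the fingers.

```bash
python3 -m handwheel '[[0,0,0,-5,0],[0,0,0,-10,0],[0,0,0,-15,0],[0,0,0,-20,0],[0,0,0,-23,0],[0,0,0,-25,0],[0,0,0,-25.7,0],[0,0,0,-25.7,0]]'
python3 -m handwheel '[[0,0,0,0,0],[0,0,0,0,0]]'
```

```text
time_s: 30.05
tcp_pos: [0.4088, -0.169, 0.0157]
eef_rot: [179.9, -0.4, -105.2]
contact_force: [-0.4, 0.3, 0.5]
gripper_width: 0.0879
gripper_force: 0.0
time_s: 30.3
tcp_pos: [0.4092, -0.1694, 0.0166]
eef_rot: [-179.9, -0.3, -105.2]
contact_force: [-0.4, -0.3, -0.2]
gripper_width: 0.0875
gripper_force: 0.0
```

```bash
python3 -m handwheel '[[0,-0.1,0,-0.3,0],[0,-0.1,0,-0.3,0],[1,-0.1,0,-0.3,0],[1,-0.1,0,-0.3,0],[1,-0.1,0,-0.3,0],[1,-0.1,0,-0.3,0],[1,-0.1,0,-0.3,0],[1,-0.1,0,-0.3,0]]' 15
python3 -m handwheel '[[1,0,0,0,0],[1,0,0,3,0],[1,0,0,8,0],[1,0,0,14,0],[1,0,0,20,0],[1,1,3,22,-8],[1,3,9,22,-16],[1,5,15,22,-24]]'
```

```text
time_s: 31.3
tcp_pos: [0.4075, -0.1694, 0.0128]
eef_rot: [180.0, -0.3, -105.2]
contact_force: [-1.1, 0.9, 1.0]
gripper_width: 0.0575
gripper_force: 15.0
time_s: 32.3
tcp_pos: [0.4572, -0.0194, 0.2333]
eef_rot: [180.0, -0.3, -129.6]
contact_force: [2.0, -0.8, -1.7]
gripper_width: 0.0577
gripper_force: 15.0
```

```bash
python3 -m handwheel '[[1,3,5.5,0,-7],[1,6,11,0,-13.7],[1,9,16.5,0,-13.7],[1,10.6,19.65,0,-13.7],[1,10.6,19.65,-5,-13.7],[1,10.6,19.65,-10,-13.7],[1,10.6,19.65,-15,-13.7],[1,10.6,19.65,-17,-13.7]]'
python3 -m handwheel '[[1,0,0,0,0],[1,0,0,0,0],[1,0,0,0,0]]'
```

```text
time_s: 33.3
tcp_pos: [0.561, 0.1745, 0.0592]
eef_rot: [179.9, -0.6, -143.0]
contact_force: [0.5, -0.3, 0.3]
gripper_width: 0.0576
gripper_force: 15.0
time_s: 33.67
tcp_pos: [0.5639, 0.1762, 0.0643]
eef_rot: [180.0, -0.2, -142.9]
contact_force: [-0.5, 0.0, -1.2]
gripper_width: 0.0575
gripper_force: 15.0
```

```bash
python3 -m handwheel '[[1,-0.1,0.1,-0.5,0],[1,-0.1,0.1,-1,0],[1,-0.1,0.1,-1.4,0],[1,-0.1,0.1,-1.6,0],[1,-0.1,0.1,-1.6,0]]'
python3 -m handwheel '[[1,0,0,-0.1,0],[1,0,0,-0.1,0]]'
```

```text
time_s: 34.3
tcp_pos: [0.5621, 0.1766, 0.0467]
eef_rot: [180.0, -0.3, -142.9]
contact_force: [0.5, 0.2, -0.5]
gripper_width: 0.057
gripper_force: 15.0
time_s: 34.55
tcp_pos: [0.5622, 0.1767, 0.0466]
eef_rot: [180.0, -0.3, -142.9]
contact_force: [-2.2, -0.5, 6.3]
gripper_width: 0.0571
gripper_force: 15.0
```

Contact made at the expected height, so I release, lift and check.

```bash
python3 -m handwheel '[[0.25,0,0,0,0],[0.25,0,0,0,0],[0,0,0,0,0],[0,0,0,0,0],[0,0,0,4,0],[0,0,0,10,0],[0,0,0,16,0],[0,0,0,22,0]]'
python3 -m handwheel '[[0,0,0,0,0],[0,0,0,0,0]]'
python3 - <<'E'
from h import *
look('black_lid_tin',.075,save='w7.png'); look('soap_carton',.034)
s,p,d=look('black_lid_tin',.075,'side'); cv2.imwrite('pics/s3.png',p[:,:,::-1]); look('candle',.089,'side'); look('gift_set',.082,'side')
E
```

```text
time_s: 35.55
tcp_pos: [0.5618, 0.1764, 0.2679]
eef_rot: [180.0, -0.3, -142.9]
contact_force: [1.5, 0.4, 0.1]
gripper_width: 0.0877
gripper_force: 0.0
time_s: 35.8
tcp_pos: [0.5617, 0.1767, 0.2658]
eef_rot: [179.9, -0.3, -142.9]
contact_force: [0.3, 0.2, -0.2]
gripper_width: 0.0876
gripper_force: 0.0
[0.5617 0.1767 0.2658] [ 179.9   -0.3 -142.9]
black_lid_tin 0.85 [321. 213.] (array([562.8, 176.4]), array([58.4, 58.2]), 59.6, 3619, 0.0742)
[0.5614 0.1763 0.2644] [ 179.9   -0.5 -142.9]
soap_carton 0.75 [325. 173.] (array([542.3, 162.1]), array([11.6, 43. ]), 35.9, 356, 0.0335)
soap_carton 0.59 [319. 215.] None
[0.5616 0.1764 0.2644] [ 180.    -0.5 -142.9]
black_lid_tin 0.82 [251. 282.] (array([561.6, 178.8]), array([54.8, 60.7]), 43.4, 370, 0.0745)
black_lid_tin 0.62 [340. 233.] None
[0.5618 0.1765 0.2647] [ 180.    -0.4 -142.9]
candle 0.59 [360. 266.] (array([385.6, -26.1]), array([82.8, 82.8]), 44.4, 640, 0.0883)
candle 0.42 [292. 305.] None
[0.562  0.1766 0.2652] [ 180.    -0.4 -142.9]
gift_set 0.97 [418. 183.] (array([ 437.4, -507.6]), array([ 56.5, 162.4]), 3.8, 432, 0.0826)
```

View pics/s3.png

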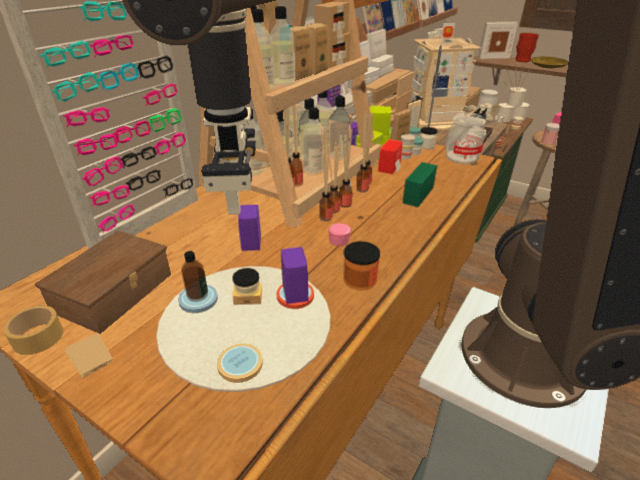

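View pics/w7.png

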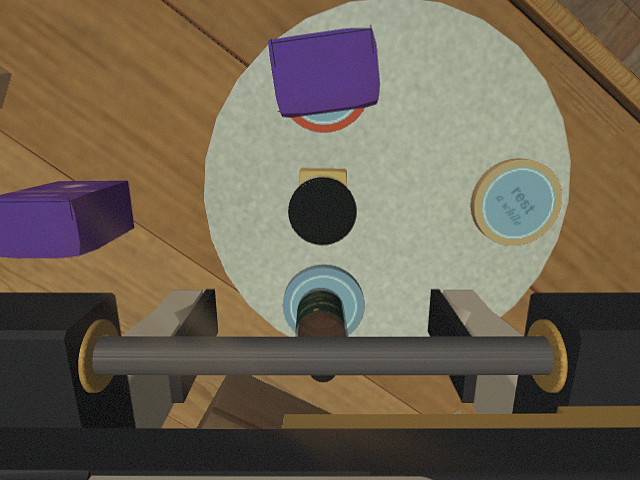

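The bottle is on blue (194,280), the carton on red (294,275) and the tin on the soap (246,285). Tan is free, the candle and gift box haven't moved, and the gripper is well clear.

```bash
python3 -c "
from plant import r
print(r.close_job())"
```

```text
the job is handed in; nothing more can be done
None
```

The gift display is set out and handed in at about 36 s: bottle on blue, purple carton on red, and soap between them with the black-lidded jar on top, all within about 2 mm of target; the tan coaster is free and the candle and gift box are undisturbed.

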